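# Try, free and hold open the cover of a gauge case

## Robot

A 7-joint arm with a two-finger parallel gripper is mounted at the origin on a cart in front of the work surface, level with it; the furniture and walls round the work are solid. World frame = base frame: x ahead of the robot, y to its left, z up, the work surface at z = 0. Lengths are in m, angles in rad, forces in N, time in s.
With the tool pointing down it reaches from about 0.4 to 0.85 m from the base axis. Payload 10.4 kg.
Tool frame: the origin (TCP) lies between the finger pads; the fingertips stand 11 mm ahead of it and the grasp point (between the pads) lies 8 mm behind it (tip_reach is the distance from the TCP to the fingertips, in m); z points along the fingers, y is the line along which they close (so a half turn about z gives the same grasp; the last joint's range is limited). The gripper opens to 85 mm and grips with 20 to 120 N. Pads are 22 mm wide; open, the fingers measure 114 mm over their backs; the gripper's body (76 mm by 85 mm) begins 54 mm behind the grasp point. The pads swing forward as they close: fully open they stand 13 mm farther back than shut.
Start: joints at [1.103, 0.332, -0.065, 1.46, 0.022, 1.35, -0.088], TCP at [0.269, -0.564, 0.242] pointing down, gripper open.
Joint ranges: [-2.6, 2.6], [-0.5, 2.12], [-1.47, 1.34], [0.16, 2.42], [-1.27, 4.41], [0.06, 2.06], [-2.6, 2.6]. Speed limits (rad/s): [2.22, 2.22, 2.79, 2.79, 3.14, 3.14, 3.14].

## Interface

Orientations are given as a unit quaternion [x, y, z, w].
In Python, from workcell import * gives the robot as it stands.
- The arm moves only by the shell command python3 -m inch 'ROWS' [OPENING] [FORCE]. ROWS is JSON, a list of rows, each an object with "slide": the shift along the world's x, y, z in m, a list of three; "yaw": the turn about the world's z in rad. A call has 1 to 20 rows; each row is the pose to reach, as a shift and turn from the pose commanded when the call began; what a row does not reach only later rows make up. A row lasts 1/12 s, in which the tool goes at most 41.7 mm and 7.16 degrees, less where a joint would pass 70% of its speed; a pose out of reach is approached as far as the arm can. A call with a gripper value outside its range is refused whole. OPENING is the closure in counts, from 0 (fully open) to 255 (shut), set as the call begins (- or left out, the last holds). The fingers move at their own pace and stop on an object; FORCE is the grip in N (left out, the last holds). Time passes only in rows, so rows that repeat a pose let the fingers close. It gives the time, the measured TCP pose, the force, the opening and the grip force at its end, in the units of the state.
- get_obs(): the state, without advancing time (a new reading comes with each control period).
- camera(name): name is "scene" or "top" or "wrist"; returns a dict with "frame" (384x512x3 uint8, red, green, blue), "fx", "fy", "cx", "cy" (pixels), "extrinsics" (4x4, takes a point from world to camera coordinates). Camera axes: x right, y down, z forward; pixel columns grow to the right and rows downward; lengths in m; the calibration is good to about 2 mm. The wrist camera is an equidistant fisheye: a pixel r from the principal point sees the ray r / f radians off the axis. A picture is of the moment at which its call begins. There is no depth.
- hand_in(): hands the job in; it is judged then, once.
The state is a dict: "clock": time; "joint_pos": joint angles; "joint_velocities": joint speeds; "tau": joint torques, N m; "position": TCP position; "ee_rot": TCP orientation; "ft_force": force on the tool from outside, world axes, zero at the start; "torque": the same for the moment, N m; "grip_width": opening from 0.0 (shut) to 1.0 (fully open); "grasp_force": force on a finger pad.
Only numpy, scipy, OpenCV 4.12 (cv2) and the standard library are available. Lean on these libraries where they do the work, as an engineer would, in place of code of your own. Each camera call takes 0.05 s, during which the arm holds its last target. There are 200 camera calls.

## Task

The cover of the steel gauge case is shut, and its round knob works a quarter-turn catch that may or may not be engaged; nothing on the outside shows which. Before turning the knob, give it a gentle tug upwards to learn whether the cover is caught; if it is, turn the knob a quarter turn; then swing the cover up by at least 40 degrees and finish while still holding it there, because it falls shut when let go. Do not strain the catch by forcing it, and leave the loose things beside the case where they are.

Things in the scene. Friction and masses are not known exactly. Their poses are not given: they have to be found in the camera images.
- case: Grey sheet-steel gauge case, 150 x 210 x 65 mm without its cover; it does not shift. Origin: centre of its underside on the desk; x points from the front (knob side) to the back (hinge side), y along the hinge, z up. The flat grey cover on it has its upper face 75 mm above the desk. The gauges inside stay there.
- cover: The cover, hinged along the back edge of the case. Origin: on the hinge line, half-way along it (77 mm behind the middle of the case, 65 mm above the desk). Axes as the case's when shut; the cover opens by turning about +y, which lifts its front edge, to a stop at 80 degrees. About 0.35 kg (varies), no stay: it falls shut from any angle if let go.
- cover_edge (a point): Middle of the cover's front edge, at its upper face, 154 mm from the hinge line. The cover overhangs the case by 3 mm there.
- knob_centre (a point): Centre of the round black fluted knob, on its axis, fixed to the cover, 122 mm in front of the hinge line and 90 mm above the desk when shut. Knob 30 mm across, 27 mm high, axis square to the cover; its top is 13 mm above this point, the plate under it 13 mm below. Grip it across any diameter. It moves with the cover when pulled and turns a hidden cross-bar under the cover.
- knob_rim (a point): Point on the knob's rim, 15 mm from its axis, that turns with it. The knob turns either way without stops, light friction (0.04 N m), and stays where left. If the catch is engaged, a quarter turn either way frees it; if free, a quarter turn may engage it. The knob is clamped on its spindle at a chance angle, so this point does not tell if the catch is engaged.
- keeper (a joint): Lift (m) of the sprung keeper inside the case, 0 at rest. With the catch engaged the cross-bar hooks under it: the cover has about 2 mm of play at the knob, then the keeper gives 1 mm for each 1.5 N of pull. More than 12 mm (18 N) strains it. It stays 0 when the catch is free.
- block_v_mid (a point): Bystander: grey steel V-block 60 x 50 x 40 mm, loose, on the left (+y) of the case; this point is its middle, 20 mm above its underside.
- bush_loose_mid (a point): Bystander: plain steel bush 20 mm across, 26 mm high, standing loose on the left of the case; this point is its middle.
- ring_loose_mid (a point): Bystander: dark setting ring 42 mm across, 14 mm high, lying loose on the right (-y) of the case; this point is its middle.

How it is judged:
By the outcome, as a careful person would: the job done as asked, in the order asked, and still so for the second after the job is handed in, while the arm keeps its last pose, push and grip.
It also fails if it takes over 51 s, if anything falls off the work surface, if the arm or the gripper's body presses on something with over 40 N, if the wrist force passes 120 N, or if a joint passes its speed limit or range.

## Working session

There is one attempt and no reset: what is moved stays moved. The work goes in short steps, Python scripts to look and compute and a shell command to move; the robot and the scene stay as the last step left them, time stands still between calls to the robot, and variables do not carry over. Pictures are saved under pics/ and viewed, at most 10 in all, crops included, and the job is handed in when it is done.

```bash
mkdir -p pics; python3 - <<'E'
from workcell import *
import cv2,numpy as np
o=get_obs();print({k:np.round(v,3).tolist() for k,v in o.items()})
for n in("scene","top"):
    c=camera(n);cv2.imwrite(f"pics/{n}0.png",c["frame"][:,:,::-1]);print(n,c["fx"],c["fy"],c["cx"],c["cy"],np.round(c["extrinsics"],4).tolist())
E
```

```text
{'clock': 0.0, 'joint_pos': [1.103, 0.333, -0.065, 1.461, 0.022, 1.35, -0.089], 'joint_velocities': [-0.002, 0.0, 0.0, 0.001, -0.001, -0.003, -0.0], 'tau': [0.001, -62.545, 0.05, -39.161, 0.016, 0.01, 0.0], 'position': [0.269, -0.564, 0.242], 'ee_rot': [0.975, 0.221, -0.0, -0.001], 'ft_force': [-0.251, 0.028, 0.028], 'torque': [-0.04, 0.02, 0.001], 'grasp_force': 0.0, 'grip_width': 0.997}
scene 465.2622297285171 465.2622297285171 248.68958641944224 185.35675137502034 [[0.4961, -0.8682, 0.0019, 0.0034], [-0.6667, -0.3824, -0.6397, 0.5076], [0.5562, 0.3161, -0.7686, 0.61], [0.0, 0.0, 0.0, 1.0]]
top 467.3560701942037 467.3560701942037 256.22273227893623 193.31736427741222 [[-0.018, -0.9998, -0.004, 0.292], [-0.9975, 0.0182, -0.0679, 0.4897], [0.0679, 0.0027, -0.9977, 0.9159], [0.0, 0.0, 0.0, 1.0]]
```

View pics/scene0.png

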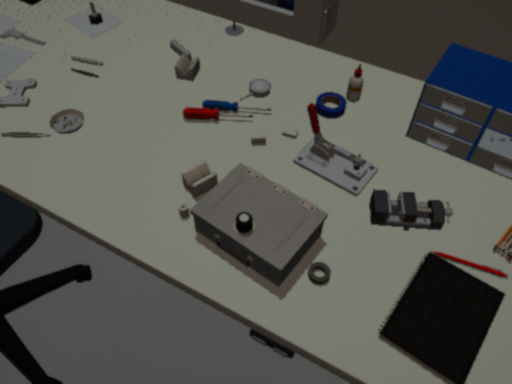

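View pics/top0.png

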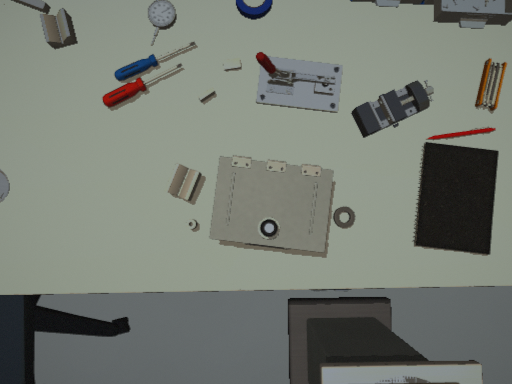

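The scene view shows the shut case with its knob at about (244,222). In the top view the knob is at (268,229), the cover corners near (219,157), (333,168), (325,250) and (211,239), the V-block at (185,183), the bush at (194,225) and the ring at (344,217).

```bash
cat >h.py <<'E'
from workcell import *
import cv2,numpy as np
def ray(c,uv,z):
    E=np.array(c["extrinsics"]);R,t=E[:3,:3],E[:3,3];o=-R.T@t
    d=R.T@np.array([(uv[0]-c["cx"])/c["fx"],(uv[1]-c["cy"])/c["fy"],1]);return o+d*(z-o[2])/d[2]
def proj(c,p):
    E=np.array(c["extrinsics"]);q=E[:3,:3]@p+E[:3,3];return [c["fx"]*q[0]/q[2]+c["cx"],c["fy"]*q[1]/q[2]+c["cy"]]
E
python3 - <<'E'
from h import *
c=camera("top");s=camera("scene")
P=[ray(c,u,.075)[:2] for u in[(219,157),(333,168),(325,250),(211,239)]];print(np.round(P,4))
for a,b in((0,1),(1,2),(2,3),(3,0)):
    d=P[b]-P[a];print(np.linalg.norm(d),np.degrees(np.arctan2(d[1],d[0])))
for n,im,uv in(("top",c,(268,229)),("scene",s,(244,222))):
    f=im["frame"];x,y=uv;g=cv2.cvtColor(f[y-22:y+23,x-22:x+23],cv2.COLOR_RGB2GRAY)
    k=(g<45).astype(np.uint8);m,l,st,ce=cv2.connectedComponentsWithStats(k)
    print(n,[(st[i].tolist(),ce[i]+[x-22,y-22]) for i in range(1,m) if st[i,4]>30])
    print(ray(im,uv,.103))
a=cv2.resize(c["frame"][140:270,165:365],None,fx=4,fy=4,interpolation=2)
b=cv2.resize(s["frame"][160:290,170:345],None,fx=4,fy=4,interpolation=2)
cv2.imwrite("pics/a.png",a[:,:,::-1]);cv2.imwrite("pics/b.png",b[:,:,::-1])
E
```

```text
[[0.5608 0.3517]
 [0.536  0.1378]
 [0.3832 0.1571]
 [0.4073 0.3686]]
0.2153365165357272 -96.61186876053694
0.15401313736243938 172.80222413808562
0.21280161376933657 83.49410526094192
0.1544016681214933 -6.255495524555607
top [([15, 13, 16, 16, 115], array([268.4173913 , 227.75652174]))]
[0.42420914 0.26274107 0.103     ]
scene [([14, 13, 16, 21, 210], array([243.82857143, 224.75238095])), ([0, 32, 19, 13, 128], array([228.015625, 240.125   ]))]
[0.41798193 0.25274432 0.103     ]
```

View pics/a.png

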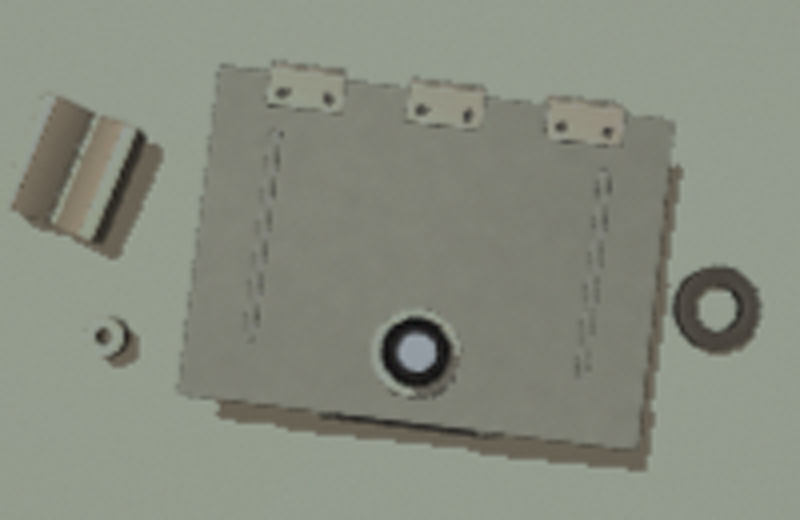

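View pics/b.png

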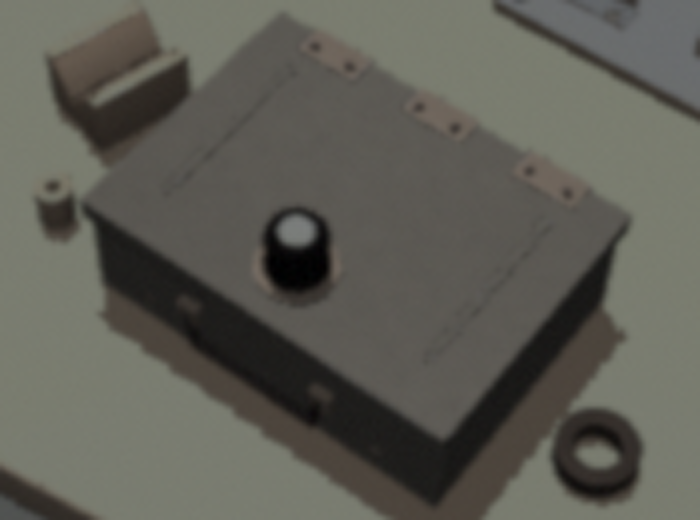

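The crops place the knob-top centre at pixel (269,227.8) in top and (244,217.5) in scene. The cover corners in top are (220,156.5), (333.3,169.5), (324.5,251.8) and (210,238.5). The bush, block and ring all stand clear to the sides.

```bash
python3 - <<'E'
from h import *
c=camera("top");s=camera("scene")
k1=ray(c,(269,227.8),.103);k2=ray(s,(244,217.5),.103);print(k1,k2)
P=np.array([ray(c,u,.075)[:2] for u in[(220,156.5),(333.3,169.5),(324.5,251.8),(210,238.5)]])
x=(P[0]+P[1]-P[2]-P[3])/2;y=(P[0]+P[3]-P[1]-P[2])/2
print(P,np.degrees(np.arctan2(x[1],x[0])),np.degrees(np.arctan2(y[1],y[0])),np.hypot(*x),np.hypot(*y))
m=P.mean(0);u=x/np.hypot(*x);print("centre",m,"knob pred",m-u*(122-77))
print("knob pred",m-u*.045)
E
python3 -m inch '[{"slide":[0.02,0.035,0.01],"yaw":0.1},{"slide":[0.04,0.07,0.02],"yaw":0.2},{"slide":[0.06,0.10,0.02],"yaw":0.3},{"slide":[0.08,0.135,0.02],"yaw":0.4},{"slide":[0.1,0.17,0.02],"yaw":0.5},{"slide":[0.12,0.2,0.02],"yaw":0.6},{"slide":[0.14,0.235,0.02],"yaw":0.7},{"slide":[0.16,0.27,0.02],"yaw":0.8},{"slide":[0.18,0.3,0.02],"yaw":0.9},{"slide":[0.2,0.335,0.02],"yaw":1.0},{"slide":[0.21,0.37,0.02],"yaw":1.0},{"slide":[0.21,0.4,0.02],"yaw":1.0},{"slide":[0.21,0.4,0.02],"yaw":1.0},{"slide":[0.21,0.4,0.02],"yaw":1.0},{"slide":[0.21,0.4,0.02],"yaw":1.0},{"slide":[0.21,0.4,0.02],"yaw":1.0}]' 0 30
```

```text
[0.4263342  0.26089567 0.103     ] [0.426662   0.25777887 0.103     ]
[[0.56171312 0.34984964]
 [0.53316159 0.1373605 ]
 [0.37990222 0.158158  ]
 [0.40827673 0.37042017]] -7.681860871216365 82.36658854198748 0.15473655131878555 0.21427450004579343
centre [0.47076342 0.25394708] knob pred [-44.12538716   6.26920714]
knob pred [0.42616727 0.25996234]
clock: 1.63
position: [0.4786, -0.1657, 0.2623]
ee_rot: [0.751, 0.66, -0.0, 0.0]
ft_force: [-0.5, -0.7, 0.9]
grip_width: 1.003
grasp_force: 0.0
```

```bash
python3 -m inch '[{"slide":[-0.003,0.035,0],"yaw":0},{"slide":[-0.007,0.07,0],"yaw":0},{"slide":[-0.01,0.105,0],"yaw":0},{"slide":[-0.015,0.14,0],"yaw":0},{"slide":[-0.02,0.175,0],"yaw":0},{"slide":[-0.025,0.21,0],"yaw":0},{"slide":[-0.03,0.245,0],"yaw":0},{"slide":[-0.035,0.28,-0.01],"yaw":0},{"slide":[-0.04,0.315,-0.02],"yaw":0},{"slide":[-0.045,0.35,-0.03],"yaw":0},{"slide":[-0.05,0.385,-0.05],"yaw":0},{"slide":[-0.052,0.41,-0.07],"yaw":0},{"slide":[-0.052,0.425,-0.08],"yaw":0},{"slide":[-0.052,0.425,-0.08],"yaw":0},{"slide":[-0.052,0.425,-0.08],"yaw":0},{"slide":[-0.052,0.425,-0.08],"yaw":0},{"slide":[-0.052,0.425,-0.08],"yaw":0}]'
python3 - <<'E'
from h import *
c=camera("wrist");cv2.imwrite("pics/w.png",c["frame"][:,:,::-1]);E=np.array(c["extrinsics"])
print(c["fx"],c["cx"],c["cy"],np.round(E,4).tolist(),get_obs()["position"])
for p in([.4263,.2595,.103],):
    q=E[:3,:3]@p+E[:3,3];th=np.arctan2(np.hypot(*q[:2]),q[2]);r=c["fx"]*th*q[:2]/np.hypot(*q[:2]);print(r+[c["cx"],c["cy"]])
E
```

```text
clock: 3.05
position: [0.428, 0.2594, 0.183]
ee_rot: [0.751, 0.66, 0.0, 0.001]
ft_force: [0.2, -0.4, -0.3]
grip_width: 1.003
grasp_force: 0.0
297.3186396354542 257.64573335065813 190.44112080437083 [[0.9917, -0.1283, 0.0009, -0.391], [-0.1237, -0.9544, 0.2717, 0.2814], [-0.034, -0.2696, -0.9624, 0.4071], [0.0, 0.0, 0.0, 1.0]] [0.42792821 0.25954171 0.18303342]
[255.73260463 202.37713561]
```

View pics/w.png

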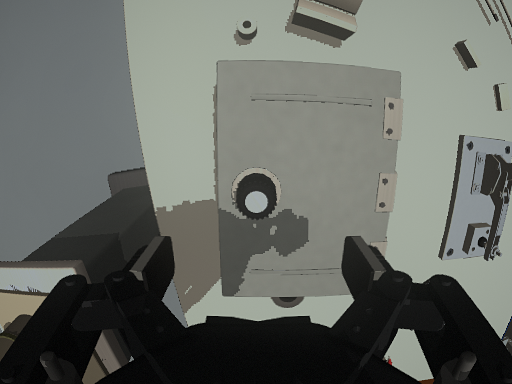

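The wrist view has the knob top at (256,202), matching the predicted (255.7,202.4), and the tool is square to the case. I'll descend and grip.

```bash
python3 -m inch '[{"slide":[-0.001,0,-0.02],"yaw":0},{"slide":[-0.0015,0,-0.04],"yaw":0},{"slide":[-0.0015,0,-0.055],"yaw":0},{"slide":[-0.0015,0,-0.07],"yaw":0},{"slide":[-0.0015,0,-0.08],"yaw":0},{"slide":[-0.0015,0,-0.087],"yaw":0},{"slide":[-0.0015,0,-0.087],"yaw":0},{"slide":[-0.0015,0,-0.087],"yaw":0},{"slide":[-0.0015,0,-0.087],"yaw":0}]' && python3 -m inch '[{"slide":[0,0,0],"yaw":0},{"slide":[0,0,0],"yaw":0},{"slide":[0,0,0],"yaw":0},{"slide":[0,0,0],"yaw":0},{"slide":[0,0,0],"yaw":0},{"slide":[0,0,0],"yaw":0},{"slide":[0,0,0],"yaw":0},{"slide":[0,0,0],"yaw":0},{"slide":[0,0,0],"yaw":0},{"slide":[0,0,0],"yaw":0},{"slide":[0,0,0],"yaw":0},{"slide":[0,0,0],"yaw":0}]' 255 30
```

```text
clock: 3.85
position: [0.4259, 0.261, 0.0962]
ee_rot: [0.75, 0.661, 0.001, 0.0]
ft_force: [-0.1, -0.5, 0.1]
grip_width: 0.999
grasp_force: 0.0
clock: 4.85
position: [0.4267, 0.2608, 0.096]
ee_rot: [0.75, 0.661, 0.001, 0.001]
ft_force: [4.5, -2.1, 5.2]
grip_width: 0.339
grasp_force: 30.4
```

```bash
python3 -m inch '[{"slide":[0,0,0.001],"yaw":0},{"slide":[0,0,0.002],"yaw":0},{"slide":[0,0,0.003],"yaw":0},{"slide":[0,0,0.003],"yaw":0},{"slide":[0,0,0.003],"yaw":0}]'; python3 -m inch '[{"slide":[0,0,0.001],"yaw":0},{"slide":[0,0,0.002],"yaw":0},{"slide":[0,0,0.003],"yaw":0},{"slide":[0,0,0.003],"yaw":0},{"slide":[0,0,0.003],"yaw":0},{"slide":[0,0,0.003],"yaw":0}]'
```

```text
clock: 5.27
position: [0.4268, 0.2606, 0.0982]
ee_rot: [0.751, 0.661, 0.001, 0.0]
ft_force: [11.0, 2.0, -8.5]
grip_width: 0.333
grasp_force: 30.2
clock: 5.77
position: [0.4271, 0.2605, 0.1008]
ee_rot: [0.751, 0.661, 0.001, 0.0]
ft_force: [14.4, 2.9, -15.0]
grip_width: 0.338
grasp_force: 30.7
```

The clamp across x resists the cover's tilt, so this force reading is ambiguous. I'll lower, release, and regrip along the hinge direction, which lets the knob pivot between the pads, then tug again.

```bash
python3 -m inch '[{"slide":[0,0,-0.002],"yaw":0},{"slide":[0,0,-0.004],"yaw":0},{"slide":[0,0,-0.006],"yaw":0},{"slide":[0,0,-0.006],"yaw":0},{"slide":[0,0,-0.006],"yaw":0},{"slide":[0,0,-0.006],"yaw":0}]'; python3 -m inch '[{"slide":[0,0,0],"yaw":0},{"slide":[0,0,0],"yaw":0},{"slide":[0,0,0],"yaw":0},{"slide":[0,0,0],"yaw":0},{"slide":[0,0,0],"yaw":0},{"slide":[0,0,0],"yaw":0},{"slide":[0,0,0],"yaw":0},{"slide":[0,0,0],"yaw":0},{"slide":[0,0,0],"yaw":0}]' 0; python3 -m inch '[{"slide":[0,0,0],"yaw":0.12},{"slide":[0,0,0],"yaw":0.24},{"slide":[0,0,0],"yaw":0.36},{"slide":[0,0,0],"yaw":0.48},{"slide":[0,0,0],"yaw":0.6},{"slide":[0,0,0],"yaw":0.72},{"slide":[0,0,0],"yaw":0.84},{"slide":[0,0,0],"yaw":0.96},{"slide":[0,0,0],"yaw":1.08},{"slide":[0,0,0],"yaw":1.2},{"slide":[0,0,0],"yaw":1.32},{"slide":[0,0,0],"yaw":1.44},{"slide":[0,0,0],"yaw":1.57},{"slide":[0,0,0],"yaw":1.57},{"slide":[0,0,0],"yaw":1.57}]'
python3 -m inch '[{"slide":[0,0,0],"yaw":0},{"slide":[0,0,0],"yaw":0},{"slide":[0,0,0],"yaw":0},{"slide":[0,0,0],"yaw":0},{"slide":[0,0,0],"yaw":0},{"slide":[0,0,0],"yaw":0},{"slide":[0,0,0],"yaw":0},{"slide":[0,0,0],"yaw":0},{"slide":[0,0,0],"yaw":0},{"slide":[0,0,0],"yaw":0},{"slide":[0,0,0],"yaw":0},{"slide":[0,0,0],"yaw":0}]' 255 25
python3 -m inch '[{"slide":[0,0,0.001],"yaw":0},{"slide":[0,0,0.002],"yaw":0},{"slide":[0,0,0.003],"yaw":0},{"slide":[0,0,0.003],"yaw":0},{"slide":[0,0,0.003],"yaw":0}]'; python3 -m inch '[{"slide":[0,0,0.001],"yaw":0},{"slide":[0,0,0.002],"yaw":0},{"slide":[0,0,0.003],"yaw":0},{"slide":[0,0,0.003],"yaw":0},{"slide":[0,0,0.003],"yaw":0},{"slide":[0,0,0.003],"yaw":0}]'
```

```text
clock: 6.27
position: [0.4267, 0.2607, 0.096]
ee_rot: [0.75, 0.661, 0.001, 0.001]
ft_force: [5.7, -1.1, 4.1]
grip_width: 0.335
grasp_force: 32.5
clock: 7.02
position: [0.4254, 0.2608, 0.0953]
ee_rot: [0.75, 0.661, 0.0, 0.0]
ft_force: [0.5, -0.2, 0.6]
grip_width: 1.0
grasp_force: 0.0
clock: 8.27
position: [0.4254, 0.2607, 0.0952]
ee_rot: [0.065, 0.998, 0.0, -0.0]
ft_force: [-0.4, 0.9, 1.0]
grip_width: 1.0
grasp_force: 0.0
clock: 9.27
position: [0.4255, 0.2607, 0.0955]
ee_rot: [0.064, 0.998, -0.0, 0.0]
ft_force: [-1.8, -3.3, 6.4]
grip_width: 0.338
grasp_force: 25.9
clock: 9.68
position: [0.4258, 0.2606, 0.0982]
ee_rot: [0.064, 0.998, 0.0, 0.0]
ft_force: [4.9, -0.9, -5.7]
grip_width: 0.338
grasp_force: 25.1
clock: 10.18
position: [0.4262, 0.2604, 0.101]
ee_rot: [0.064, 0.998, 0.0, 0.0]
ft_force: [8.5, 0.7, -13.0]
grip_width: 0.34
grasp_force: 25.6
```

```bash
python3 - <<'E'
from h import *
o=get_obs();print(o["ft_force"],o["torque"])
E
python3 -m inch '[{"slide":[0,0,0.001],"yaw":0},{"slide":[0,0,0.002],"yaw":0},{"slide":[0,0,0.002],"yaw":0},{"slide":[0,0,0.002],"yaw":0},{"slide":[0,0,0.002],"yaw":0}]'
python3 - <<'E'
from h import *
o=get_obs();print(o["ft_force"],o["torque"])
E
```

```text
[  8.53950367   0.67405329 -12.98808471] [ 0.25350135 -1.6717854   0.06907242]
clock: 10.6
position: [0.4265, 0.2604, 0.1029]
ee_rot: [0.064, 0.998, 0.0, 0.001]
ft_force: [11.0, 2.7, -15.4]
grip_width: 0.336
grasp_force: 25.9
[ 10.97279922   2.66708735 -15.43847824] [ 0.42798276 -2.06540156  0.01727858]
```

The force grows with lift: −5.7, −13.0, −15.4 N. Allowing for pad couple, that leaves about 8.6 N at the knob, close to the sprung keeper's expected 8.1 N, so the cover is caught. I'll lower, turn a quarter turn, regrip along the hinge and tug again.

```bash
python3 -m inch '[{"slide":[0,0,-0.002],"yaw":0},{"slide":[0,0,-0.004],"yaw":0},{"slide":[0,0,-0.006],"yaw":0},{"slide":[0,0,-0.0075],"yaw":0},{"slide":[0,0,-0.0075],"yaw":0},{"slide":[0,0,-0.0075],"yaw":0}]'; python3 -m inch '[{"slide":[0,0,0],"yaw":-0.1},{"slide":[0,0,0],"yaw":-0.2},{"slide":[0,0,0],"yaw":-0.3},{"slide":[0,0,0],"yaw":-0.4},{"slide":[0,0,0],"yaw":-0.5},{"slide":[0,0,0],"yaw":-0.6},{"slide":[0,0,0],"yaw":-0.7},{"slide":[0,0,0],"yaw":-0.8},{"slide":[0,0,0],"yaw":-0.9},{"slide":[0,0,0],"yaw":-1.0},{"slide":[0,0,0],"yaw":-1.1},{"slide":[0,0,0],"yaw":-1.2},{"slide":[0,0,0],"yaw":-1.3},{"slide":[0,0,0],"yaw":-1.4},{"slide":[0,0,0],"yaw":-1.5},{"slide":[0,0,0],"yaw":-1.57},{"slide":[0,0,0],"yaw":-1.57},{"slide":[0,0,0],"yaw":-1.57}]'; python3 -m inch '[{"slide":[0,0,0],"yaw":0},{"slide":[0,0,0],"yaw":0},{"slide":[0,0,0],"yaw":0},{"slide":[0,0,0],"yaw":0},{"slide":[0,0,0],"yaw":0},{"slide":[0,0,0],"yaw":0},{"slide":[0,0,0],"yaw":0},{"slide":[0,0,0],"yaw":0},{"slide":[0,0,0],"yaw":0}]' 0; python3 -m inch '[{"slide":[0,0,0],"yaw":0.12},{"slide":[0,0,0],"yaw":0.24},{"slide":[0,0,0],"yaw":0.36},{"slide":[0,0,0],"yaw":0.48},{"slide":[0,0,0],"yaw":0.6},{"slide":[0,0,0],"yaw":0.72},{"slide":[0,0,0],"yaw":0.84},{"slide":[0,0,0],"yaw":0.96},{"slide":[0,0,0],"yaw":1.08},{"slide":[0,0,0],"yaw":1.2},{"slide":[0,0,0],"yaw":1.32},{"slide":[0,0,0],"yaw":1.44},{"slide":[0,0,0],"yaw":1.57},{"slide":[0,0,0],"yaw":1.57},{"slide":[0,0,0],"yaw":1.57}]'
python3 -m inch '[{"slide":[0,0,0],"yaw":0},{"slide":[0,0,0],"yaw":0},{"slide":[0,0,0],"yaw":0},{"slide":[0,0,0],"yaw":0},{"slide":[0,0,0],"yaw":0},{"slide":[0,0,0],"yaw":0},{"slide":[0,0,0],"yaw":0},{"slide":[0,0,0],"yaw":0},{"slide":[0,0,0],"yaw":0},{"slide":[0,0,0],"yaw":0},{"slide":[0,0,0],"yaw":0},{"slide":[0,0,0],"yaw":0}]' 255 25
python3 -m inch '[{"slide":[0.0002,0,0.001],"yaw":0},{"slide":[0.0004,0,0.002],"yaw":0},{"slide":[0.0006,0,0.003],"yaw":0},{"slide":[0.0008,0,0.004],"yaw":0},{"slide":[0.001,0,0.005],"yaw":0},{"slide":[0.001,0,0.005],"yaw":0},{"slide":[0.001,0,0.005],"yaw":0}]'
```

```text
clock: 11.1
position: [0.4253, 0.2607, 0.0958]
ee_rot: [0.063, 0.998, -0.0, -0.0]
ft_force: [1.7, -2.4, -2.1]
grip_width: 0.343
grasp_force: 27.1
clock: 12.6
position: [0.427, 0.262, 0.0967]
ee_rot: [0.75, 0.661, 0.002, 0.0]
ft_force: [8.7, 2.2, -5.0]
grip_width: 0.335
grasp_force: 26.8
clock: 13.35
position: [0.4254, 0.2608, 0.0958]
ee_rot: [0.75, 0.661, 0.0, 0.0]
ft_force: [0.4, -0.1, -0.9]
grip_width: 1.003
grasp_force: 0.0
clock: 14.6
position: [0.4254, 0.2608, 0.0958]
ee_rot: [0.065, 0.998, 0.0, -0.0]
ft_force: [0.2, -0.2, 0.3]
grip_width: 1.001
grasp_force: 0.0
clock: 15.6
position: [0.4255, 0.2607, 0.096]
ee_rot: [0.064, 0.998, -0.0, 0.0]
ft_force: [-1.3, -2.3, 5.6]
grip_width: 0.336
grasp_force: 25.8
clock: 16.18
position: [0.4264, 0.2605, 0.1007]
ee_rot: [0.063, 0.998, -0.0, -0.0]
ft_force: [0.9, -2.2, -4.4]
grip_width: 0.338
grasp_force: 25.0
```

The second tug stays light (−4.4 N, mostly cover weight and pad friction), so the cover is free. Next I'll swing it along its arc.

```bash
python3 -m inch '[{"slide":[0.0017,-0.0002,0.0055],"yaw":0},{"slide":[0.0028,-0.0003,0.0086],"yaw":0},{"slide":[0.0039,-0.0005,0.0117],"yaw":0},{"slide":[0.0056,-0.0007,0.0158],"yaw":0},{"slide":[0.0073,-0.001,0.0198],"yaw":0},{"slide":[0.0093,-0.0012,0.0237],"yaw":0},{"slide":[0.0113,-0.0015,0.0275],"yaw":0},{"slide":[0.0135,-0.0018,0.0313],"yaw":0},{"slide":[0.0158,-0.0021,0.035],"yaw":0},{"slide":[0.0183,-0.0024,0.0386],"yaw":0},{"slide":[0.0208,-0.0027,0.0421],"yaw":0},{"slide":[0.0208,-0.0027,0.0421],"yaw":0},{"slide":[0.0208,-0.0027,0.0421],"yaw":0}]'; python3 - <<'E'
from h import *
c=camera("scene");cv2.imwrite("pics/s2.png",cv2.resize(c["frame"][110:290,150:350],None,fx=3,fy=3)[:,:,::-1])
E
```

```text
clock: 17.27
position: [0.4475, 0.2578, 0.1432]
ee_rot: [0.064, 0.998, -0.0, -0.0]
ft_force: [0.7, -5.2, -4.2]
grip_width: 0.336
grasp_force: 25.1
```

View pics/s2.png

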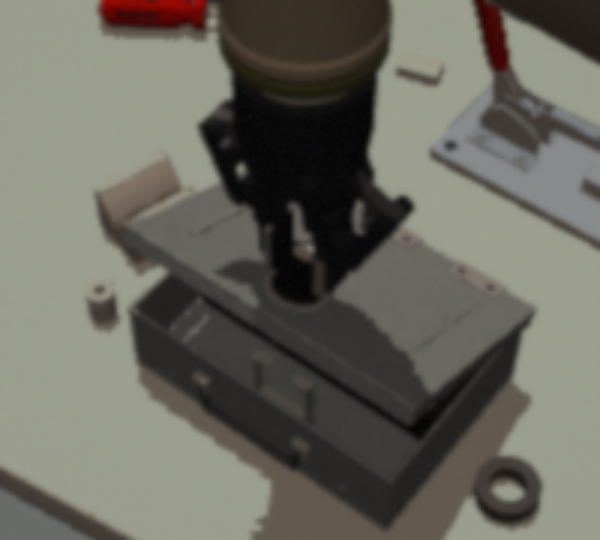

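The cover is open about 24° with the knob held firmly in the jaws. The loose parts have not moved and the forces are low, so I'll continue to about 50°.

```bash
python3 -m inch '[{"slide":[0.0027,-0.0004,0.0034],"yaw":0},{"slide":[0.0055,-0.0007,0.0068],"yaw":0},{"slide":[0.0085,-0.0011,0.01],"yaw":0},{"slide":[0.0115,-0.0015,0.0132],"yaw":0},{"slide":[0.0147,-0.0019,0.0162],"yaw":0},{"slide":[0.0179,-0.0024,0.0191],"yaw":0},{"slide":[0.0213,-0.0028,0.0219],"yaw":0},{"slide":[0.0247,-0.0033,0.0246],"yaw":0},{"slide":[0.0283,-0.0037,0.0271],"yaw":0},{"slide":[0.0318,-0.0042,0.0295],"yaw":0},{"slide":[0.0355,-0.0047,0.0318],"yaw":0},{"slide":[0.0392,-0.0052,0.034],"yaw":0},{"slide":[0.0431,-0.0057,0.036],"yaw":0},{"slide":[0.0431,-0.0057,0.036],"yaw":0},{"slide":[0.0431,-0.0057,0.036],"yaw":0},{"slide":[0.0431,-0.0057,0.036],"yaw":0},{"slide":[0.0431,-0.0057,0.036],"yaw":0}]'; python3 - <<'E'
from h import *
c=camera("scene");cv2.imwrite("pics/s3.png",cv2.resize(c["frame"][110:290,150:350],None,fx=3,fy=3)[:,:,::-1])
# predicted front-edge corners per opening angle (crop pixels)
u=np.array([.991,-.131]);v=np.array([.131,.991]);H=np.array([.4708,.2539])+.077*u
for a in(40,45,50,55):
    t=np.radians(a);x=-.154*np.cos(t)+.01*np.sin(t);z=.065+.154*np.sin(t)+.01*np.cos(t)
    print(a,[np.round((np.array(proj(c,np.r_[H+x*u+s*.107*v,z]))-[150,110])*3) for s in(1,-1)])
E
```

```text
clock: 18.73
position: [0.4905, 0.2518, 0.1793]
ee_rot: [0.064, 0.998, -0.0, -0.0]
ft_force: [-1.8, -6.6, -1.8]
grip_width: 0.337
grasp_force: 24.9
40 [array([149., 157.]), array([445., 332.])]
45 [array([158., 137.]), array([456., 311.])]
50 [array([168., 117.]), array([468., 289.])]
55 [array([180.,  98.]), array([480., 268.])]
```

View pics/s3.png

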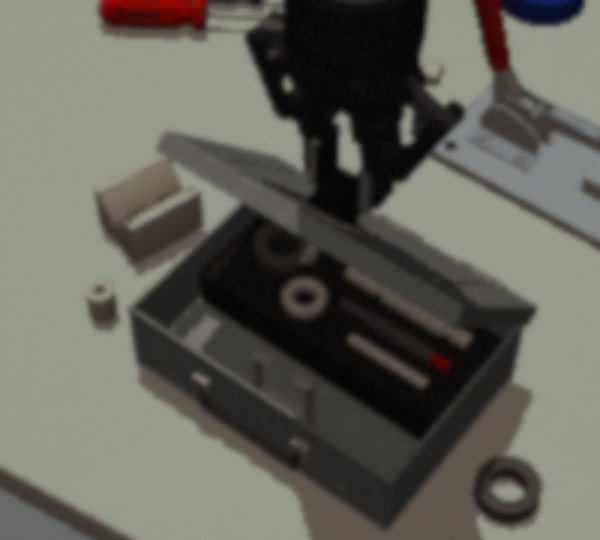

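The cover's front corners are at about (165,132) and (460,310), which is about 46° open. The knob is held between the pads and the bystanders are unmoved. I'll hold briefly, confirm it is steady, then hand in.

```bash
python3 -m inch '[{"slide":[0,0,0],"yaw":0},{"slide":[0,0,0],"yaw":0},{"slide":[0,0,0],"yaw":0},{"slide":[0,0,0],"yaw":0},{"slide":[0,0,0],"yaw":0},{"slide":[0,0,0],"yaw":0},{"slide":[0,0,0],"yaw":0},{"slide":[0,0,0],"yaw":0},{"slide":[0,0,0],"yaw":0},{"slide":[0,0,0],"yaw":0},{"slide":[0,0,0],"yaw":0},{"slide":[0,0,0],"yaw":0}]' - 30 ; python3 - <<'E'
from h import *
a=cv2.imread("pics/s3.png").astype(int);c=camera("scene");b=cv2.resize(c["frame"][110:290,150:350],None,fx=3,fy=3)[:,:,::-1].astype(int)
d=np.abs(a-b)[100:350,100:560].max(2);print("changed px",(d>40).sum(),d.mean())
if (d>40).sum()<1500: print(hand_in())
E
```

```text
clock: 19.78
position: [0.4905, 0.2519, 0.1793]
ee_rot: [0.064, 0.998, -0.0, -0.0]
ft_force: [-3.5, -7.7, -2.6]
grip_width: 0.336
grasp_force: 30.6
changed px 0 1.1380434782608695
the job is handed in; nothing more can be done
None
```

The tug showed the cover was caught, so I turned the knob a quarter turn, checked with a second tug that it was free, and handed in at 19.8 s still holding the cover at about 46°, with the loose parts unmoved in the camera view.

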